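# Hang the blue gauge back on the display rail

## Task

Pick up the blue pressure gauge that stands on the counter and hang it by its hook on the upper bar of the display rail, in the free gap between the yellow and the green gauge, with its dial facing the same way as theirs. Lower it in gently, do not drop it, and leave its two neighbours hanging where they are.

Things in the scene. Friction and masses are not known exactly. Their poses are not given: they have to be found in the camera images.
- blue_handle (a point): Blue gauge (mm), loose, 0.3-0.6 kg, upright on counter (its red twin is not wanted). Point: in its black handle, 14 thick (x), 28 wide (y), top 24 above, hook roof 25 below, foot's underside 156 below. x out of the dial, z up. Body 64 wide (y), 13 behind to 37 ahead of point. Hook at the back: slot open down, 32 wide, 13 to 45 behind, lip to 75 below. Hung, bar centre is 29 behind, 38 below point.
- rack: Fixed display rail (all in mm): upper steel bar, 12 diameter, 460 long (y), centre 165 up, on white end posts 175 high; lower bar, 10 diameter, 75 up, 5 to +x of it, on which hung gauges rest back, leaning 4 degrees. Origin: on counter below mid-bar; x away from the robot, y along the bar, z up. Gauges hang on the +x side, dials to +x, handle point about 203 up and 30-36 to +x of the bar, feet 45 up.
- yellow_handle (a point): Yellow gauge, same shape as the blue one, hanging loose on the rail at one side of the free gap; pushed, it slides along the bar. Point: in its black handle as for the blue one, x out of its dial. Yellow and green may be either way round.
- green_handle (a point): Green gauge, the same, hanging at the other side of the free gap. Point: in its black handle as for the blue one. The yellow and green handle points are 160-188 mm apart along the bar with the free gap between them: a gauge midway has at least 15 mm free on each side.

How it is judged:
By the outcome, as a careful person would: the job done as asked, in the order asked, and still so for the second after the job is handed in, with the robot touching nothing.
It also fails if it takes over 38 s, if anything falls off the work surface, if the arm or the gripper's body presses on something with over 40 N, if the wrist force passes 120 N, or if a joint passes its speed limit or range.

## Robot

A 6-joint arm with a two-finger parallel gripper is mounted at the origin on the work surface. World frame = base frame: x ahead of the robot, y to its left, z up, the work surface at z = 0. Lengths are in m, angles in rad, forces in N, time in s.
With the tool pointing down it reaches from about 0.35 to 0.975 m from the base axis. Payload 7.1 kg.
Tool frame: the origin (TCP) lies between the finger pads; the fingertips stand 19 mm ahead of it and the grasp point (between the pads) is the TCP; z points along the fingers, y is the line along which they close (so a half turn about z gives the same grasp; the last joint's range is limited). The gripper opens to 88 mm and grips with 3 to 60 N. Pads are 20 mm wide; open, the fingers measure 115 mm over their backs; the gripper's body (75 mm by 178 mm) begins 61 mm behind the grasp point.
Start: joints at [1.291, 0.423, 1.63, -0, 1.089, -0.019], TCP at [0.161, 0.604, 0.242] pointing down, gripper open.
Joint ranges: [-3, 3], [-0.9, 2.11], [0.09, 2.58], [-1.31, 4.45], [0.11, 2.69], [-2.54, 2.54]. Speed limits (rad/s): [2.39, 2.39, 3.01, 3.14, 3.14, 3.14].

## Interface

Orientations are given as a unit quaternion [w, x, y, z].
In Python, from workcell import r gives the robot as it stands.
- The arm moves only by the tool carry_out, never from a script. Its argument "targets" is a list of rows, each an object with "offset": the shift along the tool's x, y, z each as a share of 0.15 m, from -1 to 1, a list of three; "turn": the turn, a rotation vector about the tool's x, y, z each as a share of 360 degrees, from -1 to 1, a list of three. A call has 1 to 10 rows; each row shifts and turns the commanded pose from where the row before left it, along the tool's axes as they then stand; what a row does not reach is not made up. A row lasts 1/12 s, in which the tool goes at most 41.7 mm and 7.16 degrees, less where a joint would pass 70% of its speed; a pose out of reach is approached as far as the arm can. A call with a number of a shift or a turn outside -1 to 1 is refused whole. A call with a gripper value outside its range is refused whole. "gripper" is the gripper's target within -1 to 1 (fully open at 1, half-way at 0, shut at -1), set as the call begins (left out, the last holds). The fingers move at their own pace and stop on an object; the grip force is fixed at half the most. Time passes only in rows, so rows that do not move let the fingers close. It gives the time, the measured TCP pose, the force, the opening and the grip force at its end, in the units of the state.
- r.get_state(): the state, without advancing time (a new reading comes with each control period).
- r.get_image(name): name is "scene" or "top" or "wrist"; returns the picture (480x640x3 uint8, red, green, blue); there is no depth.
- r.get_calibration(name): a dict with "K" (3x3 intrinsics, pixels), "R" (3x3) and "t" (3): a world point X has camera coordinates R X + t. Camera axes: x right, y down, z forward; pixel columns grow to the right and rows downward; lengths in m; the calibration is good to about 2 mm. The wrist camera is an equidistant fisheye: a pixel r from the principal point sees the ray r / f radians off the axis. A picture is of the moment at which its call begins: read the wrist's pose just before it. get_calibration takes no time and is no camera call; for the wrist camera it gives the pose at the moment of the call.
- r.sign_off(): hands the job in; it is judged then, once.
The state is a dict: "time": time; "joint_pos": joint angles; "qd": joint speeds; "effort": joint torques, N m; "eef_pos": TCP position; "tool_rot": TCP orientation; "force": force on the tool from outside, world axes, zero at the start; "wrist_torque": the same for the moment, N m; "finger_gap": finger opening in m; "grip_force": force on a finger pad.
Only numpy, scipy, OpenCV 4.12 (cv2) and the standard library are available. Lean on these libraries where they do the work, as an engineer would, in place of code of your own. Each camera call takes 0.05 s, during which the arm holds its last target. There are 200 camera calls.

## Working session

There is one attempt and no reset: what is moved stays moved. The work goes in short steps, Python scripts to look and compute and a tool call to move; the robot and the scene stay as the last step left them, time stands still between calls to the robot, and variables do not carry over. Pictures are saved under pics/ and viewed, at most 10 in all, crops included, and the job is handed in when it is done.

Besides the shell and the picture viewer there is one more tool, called after "Request:" by a JSON object that holds its "op" and its "data". carry_out: Moves the arm, as the interface text tells. Shift numbers are shares of 0.15 m and turn numbers shares of 360 degrees, none past 1 either way. Its arguments: {"type":"object","properties":{"targets":{"type":"array"},"gripper":{"type":"number"}},"required":["targets"]}

```bash
mkdir -p pics; python3 - <<'E'
from workcell import r
import cv2,numpy as np
s=r.get_state();print(s)
for n in("scene","top"):
    im=r.get_image(n);cv2.imwrite(f"pics/{n}0.png",im[:,:,::-1]);c=r.get_calibration(n);print(n,c)
E
```

```text
{'time': 0.0, 'joint_pos': array([ 1.29096550e+00,  4.23841132e-01,  1.63070264e+00,  1.15532403e-06,
        1.08862289e+00, -1.90029689e-02]), 'qd': array([-0.0001491 , -0.0011362 , -0.00024027, -0.00146548, -0.00238291,
        0.00087213]), 'effort': array([ 5.74023998e-04, -5.44623613e+01, -2.73671061e+01,  6.43026643e-02,
        2.28388788e-02, -1.14171814e-04]), 'eef_pos': array([0.16100157, 0.60334338, 0.24089654]), 'tool_rot': array([-1.17660757e-04,  1.30044794e-01,  9.91507807e-01, -7.78160597e-04]), 'force': array([-0.65987067,  0.30951133,  0.61470904]), 'wrist_torque': array([ 0.01873381,  0.02863176, -0.00815061]), 'grip_force': 0.0, 'finger_gap': 0.08779873240768281}
scene {'K': array([[490.42677145,   0.        , 328.9953094 ],
       [  0.        , 490.42677145, 235.06035999],
       [  0.        ,   0.        ,   1.        ]]), 'R': array([[ 0.39551658,  0.91845072,  0.00386062],
       [ 0.59983954, -0.25512393, -0.75835631],
       [-0.69552797,  0.30225824, -0.65182881]]), 't': array([-0.22611498, -0.24570274,  1.20515652])}
top {'K': array([[607.13418793,   0.        , 319.77086418],
       [  0.        , 607.13418793, 251.46810758],
       [  0.        ,   0.        ,   1.        ]]), 'R': array([[ 0.02565658, -0.9995524 , -0.01538636],
       [-0.98692935, -0.02287701, -0.15952147],
       [ 0.15909808,  0.01927803, -0.98707455]]), 't': array([-0.00286352,  0.56161503,  0.82807961])}
```

View pics/scene0.png

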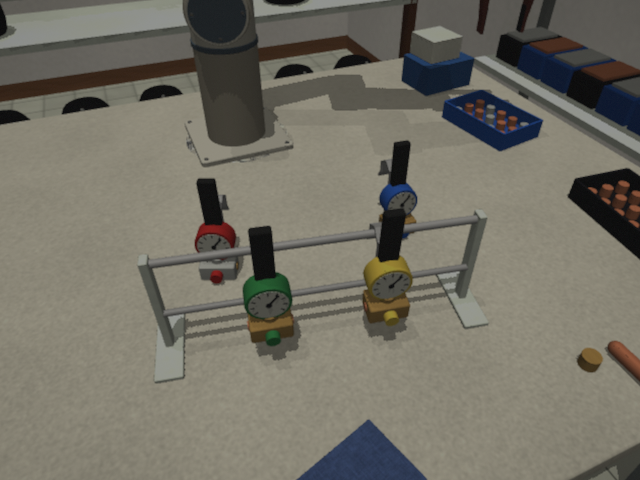

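View pics/top0.png

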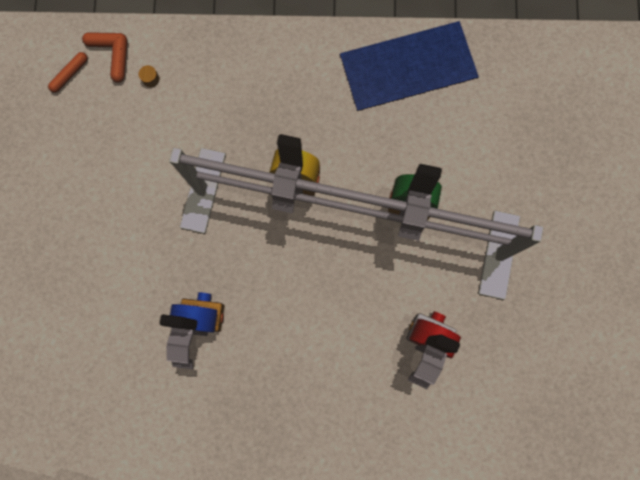

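The blue gauge is at about (185,325) in the top view. The rail's bar runs from (178,157) to (537,233), with yellow at about (290,170) and green at about (420,190). Next I'll zoom in on the details.

```bash
cat > h.py <<'E'
import numpy as np,cv2
from workcell import r
def ray(n,uv):
    c=r.get_calibration(n);d=np.linalg.inv(c["K"])@[uv[0],uv[1],1];R=c["R"]
    return -R.T@c["t"],R.T@d
def plane(n,uv,z):
    C,d=ray(n,uv);return C+d*(z-C[2])/d[2]
def tri(a,b):
    (C1,d1),(C2,d2)=ray("top",a),ray("scene",b)
    s=np.linalg.lstsq(np.c_[d1,-d2],C2-C1,rcond=None)[0]
    p,q=C1+s[0]*d1,C2+s[1]*d2;return (p+q)/2,np.linalg.norm(p-q)
E
python3 - <<'E'
import cv2,numpy as np
t=cv2.imread("pics/top0.png");s=cv2.imread("pics/scene0.png")
def c(im,x,y,w,h,k): return cv2.resize(np.clip(im[y:y+h,x:x+w]*1.0*1.8,0,255).astype(np.uint8),None,fx=k,fy=k,interpolation=cv2.INTER_CUBIC)
A=np.hstack([c(t,150,280,80,90,5),c(s,365,130,80,90,5)])
cv2.imwrite("pics/c1.png",A)
B=np.vstack([c(t,160,130,400,150,2),c(s,130,190,400,150,2)]);cv2.imwrite("pics/c2.png",B)
E
```

```text
(no output)
```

View pics/c1.png

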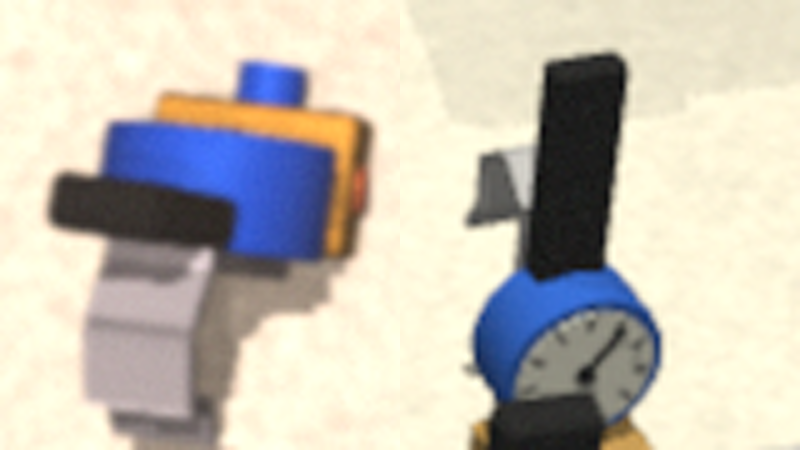

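View pics/c2.png

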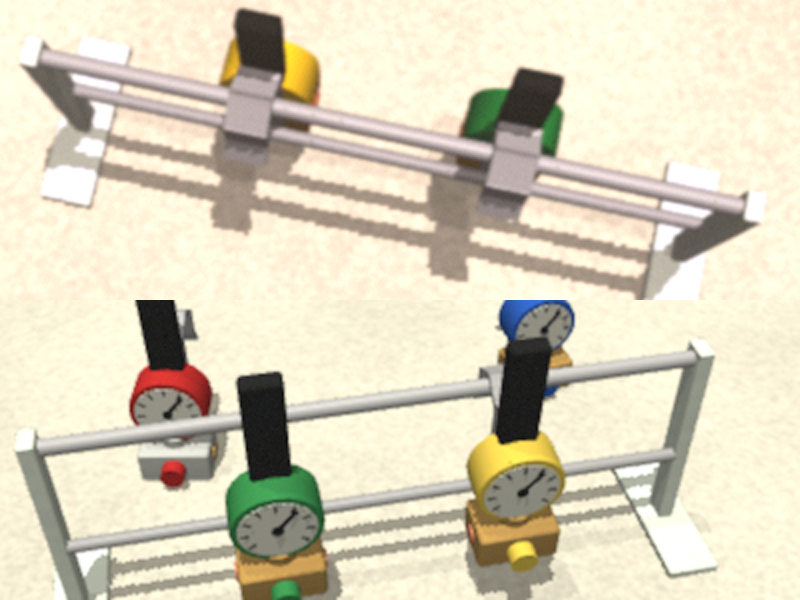

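In c1, the blue handle's top face is centred near (172,320) in the top view and (482,143) in the scene view. The orange box's front edge is tilted about 7°. In c2, the yellow handle's top is at (290,139) top and (394,213) scene, and the green's at (429,169) top and (261,230) scene.

```bash
python3 - <<'E'
from h import *
np.set_printoptions(precision=4,suppress=True)
top=lambda x,y:(150+x/5,280+y/5)
B=tri(top(108,203),(365+185/5,130+62/5));print("blue top",B, plane("top",top(108,203),.18))
for a,b,z in [((165,95),(365,120),.05),((110,122),(335,150),.12),((60,172),(165,189),.18)]:
    p,q=plane("top",top(*a),z),plane("top",top(*b),z);d=p-q;print("blue y dir",d[:2],np.degrees(np.arctan2(-d[0],d[1])))
p,q=plane("top",(185,157.5),.165),plane("top",(527.5,232.5),.165);d=p-q
print("bar",p,q,np.degrees(np.arctan2(-d[0],d[1])),np.linalg.norm(d))
print(tri((185,157.5),(130+685/2,190+61/2)))
print("Y",tri((290,138.5),(394.5,213)),"G",tri((429,169),(261,230)))
E
```

```text
blue top (array([0.4524, 0.1843, 0.1784]), np.float64(0.0015309478233970458)) [0.452  0.1832 0.18  ]
blue y dir [0.0057 0.0572] -5.671594123679084
blue y dir [0.0058 0.059 ] -5.618690032536473
blue y dir [0.0034 0.0255] -7.645156429883491
bar [0.6595 0.1833 0.165 ] [ 0.5719 -0.2479  0.165 ] -11.474625397432115 0.4400694941642886
(array([0.6597, 0.1833, 0.1635]), np.float64(0.0008332330612519725))
Y (array([0.6667, 0.0463, 0.2238]), np.float64(0.0009817440380912445)) G (array([ 0.6329, -0.1163,  0.2237]), np.float64(0.0015656150694772003))
```

```bash
cat >> h.py <<'E'
from scipy.spatial.transform import Rotation as Ro
def need(p,yaw,lean=0):
    """tool-frame shift share and turn share from here to p, tool y along yaw (deg), z down, leaned about gauge y"""
    s=r.get_state();w=s["tool_rot"];T=Ro.from_quat([w[1],w[2],w[3],w[0]])
    a=np.radians(yaw);y=np.array([np.cos(a),np.sin(a),0]);z=np.array([0,0,-1.]);M=np.c_[np.cross(y,z),y,z]
    n=np.array([-np.sin(a),np.cos(a),0]);G=Ro.from_rotvec(n*np.radians(lean))*Ro.from_matrix(M)
    print("t",round(s["time"],2),"pos",s["eef_pos"].round(4),"F",s["force"].round(1),"gap",round(s["finger_gap"],4))
    print("shift now",(T.inv().apply(np.array(p)-s["eef_pos"])/.15).round(3),"turn",((T.inv()*G).as_rotvec(True)/360).round(4),
          "shift if turned first",(G.inv().apply(np.array(p)-s["eef_pos"])/.15).round(3))
E
python3 -c "
from h import *
need([.452,.184,.26],-6)"
```

```text
t 0.1 pos [0.161  0.6034 0.2409] F [-0.1  0.5  0.5] gap 0.0881
shift now [-2.595 -2.201 -0.124] turn [-2.000e-04  2.000e-04  2.252e-01] shift if turned first [-2.578  2.222 -0.127]
```

Request:
{"op": "carry_out", "data": {"targets": [{"offset":[-0.2,-0.17,-0.02],"turn":[0,0,0]},{"offset":[-0.2,-0.17,-0.02],"turn":[0,0,0]},{"offset":[-0.2,-0.17,-0.02],"turn":[0,0,0]},{"offset":[-0.2,-0.17,-0.02],"turn":[0,0,0]},{"offset":[-0.2,-0.17,-0.02],"turn":[0,0,0]},{"offset":[-0.2,-0.17,-0.02],"turn":[0,0,0]},{"offset":[-0.2,-0.17,0],"turn":[0,0,0]},{"offset":[-0.2,-0.17,0],"turn":[0,0,0]},{"offset":[-0.2,-0.17,0],"turn":[0,0,0]},{"offset":[-0.2,-0.17,0],"turn":[0,0,0]}]}}

```text
time: 0.93
eef_pos: [0.3858, 0.2783, 0.2596]
tool_rot: [-0.0, 0.13, 0.992, -0.0]
force: [0.1, 0.8, 0.1]
finger_gap: 0.088
grip_force: 0.0
```

Request:
{"op": "carry_out", "data": {"targets": [{"offset":[-0.2,-0.17,0],"turn":[0,0,0]},{"offset":[-0.2,-0.17,0],"turn":[0,0,0]},{"offset":[-0.2,-0.16,0],"turn":[0,0,0]},{"offset":[0,0,0],"turn":[0,0,0.019]},{"offset":[0,0,0],"turn":[0,0,0.019]},{"offset":[0,0,0],"turn":[0,0,0.019]},{"offset":[0,0,0],"turn":[0,0,0.019]},{"offset":[0,0,0],"turn":[0,0,0.019]},{"offset":[0,0,0],"turn":[0,0,0.019]},{"offset":[0,0,0],"turn":[0,0,0.019]}]}}

```text
time: 1.77
eef_pos: [0.4526, 0.1843, 0.2594]
tool_rot: [-0.0, 0.524, 0.852, -0.0]
force: [-0.4, 0.1, 0.0]
finger_gap: 0.0879
grip_force: 0.0
```

Request:
{"op": "carry_out", "data": {"targets": [{"offset":[0,0,0],"turn":[0,0,0.019]},{"offset":[0,0,0],"turn":[0,0,0.019]},{"offset":[0,0,0],"turn":[0,0,0.019]},{"offset":[0,0,0],"turn":[0,0,0.019]},{"offset":[0,0,0],"turn":[0,0,0.016]},{"offset":[0,0,0],"turn":[0,0,0]}]}}

```text
time: 2.27
eef_pos: [0.4526, 0.1843, 0.2594]
tool_rot: [-0.0, 0.744, 0.668, -0.0]
force: [0.1, 0.4, -0.3]
finger_gap: 0.0878
grip_force: 0.0
```

```bash
python3 -c "
from h import *
need([.452,.184,.26],-6)
c=r.get_calibration('wrist');print(c)
im=r.get_image('wrist');cv2.imwrite('pics/w1.png',im[:,:,::-1])
for z in(.18,.132):
  for p in ([.452,.184,z],):
    X=c['R']@np.array(p)+c['t'];th=np.arctan2(np.hypot(X[0],X[1]),X[2]);K=c['K'];print(z,K[:2,2]+K[0,0]*th*X[:2]/np.hypot(X[0],X[1]))
"
```

```text
t 2.27 pos [0.4526 0.1843 0.2594] F [ 0.1  0.4 -0.3] gap 0.0878
shift now [-0.003 -0.004 -0.004] turn [-0.0001  0.     -0.0004] shift if turned first [-0.003 -0.004 -0.004]
{'K': array([[371.64829954,   0.        , 319.74388487],
       [  0.        , 371.64829954, 240.38093059],
       [  0.        ,   0.        ,   1.        ]]), 'R': array([[ 9.94106758e-01, -1.08405407e-01, -1.48672776e-04],
       [-1.03224549e-01, -9.47014029e-01,  3.04153120e-01],
       [-3.31126380e-02, -3.02345326e-01, -9.52623145e-01]]), 't': array([-0.42929016,  0.17888861,  0.4792871 ])}
0.18 [319.85773244 260.30299454]
0.132 [319.84879731 237.92304637]
```

View pics/w1.png

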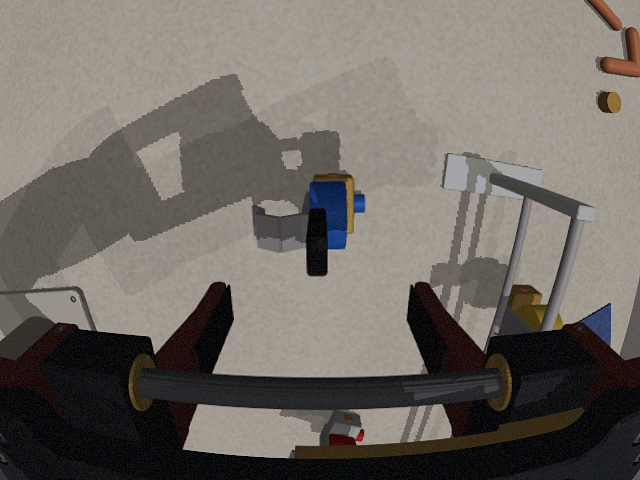

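The wrist view shows the blue handle's top at about (317,262), where the prediction was (320,260). It is midway between the fingers and lined up in yaw, so I'll descend and grip.

Request:
{"op": "carry_out", "data": {"targets": [{"offset":[0,0,0.1],"turn":[0,0,0]},{"offset":[0,-0.01,0.12],"turn":[0,0,0]},{"offset":[0,0,0.12],"turn":[0,0,0]},{"offset":[0,0,0.12],"turn":[0,0,0]},{"offset":[0,0,0.1],"turn":[0,0,0]},{"offset":[0,0,0.07],"turn":[0,0,0]},{"offset":[0,0,0.03],"turn":[0,0,0]},{"offset":[0,0,0],"turn":[0,0,0]},{"offset":[0,0,0],"turn":[0,0,0]}]}}

```text
time: 3.07
eef_pos: [0.4517, 0.1847, 0.161]
tool_rot: [0.0, 0.742, 0.67, 0.0]
force: [-0.9, -0.1, -0.4]
finger_gap: 0.0878
grip_force: 0.0
```

Request:
{"op": "carry_out", "data": {"gripper": -1, "targets": [{"offset":[0,0,0],"turn":[0,0,0]},{"offset":[0,0,0],"turn":[0,0,0]},{"offset":[0,0,0],"turn":[0,0,0]},{"offset":[0,0,0],"turn":[0,0,0]},{"offset":[0,0,0],"turn":[0,0,0]},{"offset":[0,0,0],"turn":[0,0,0]},{"offset":[0,0,0],"turn":[0,0,0]},{"offset":[0,0,0],"turn":[0,0,0]},{"offset":[0,0,0],"turn":[0,0,0]},{"offset":[0,0,0],"turn":[0,0,0]}]}}

```text
time: 3.9
eef_pos: [0.4513, 0.1846, 0.1606]
tool_rot: [-0.0, 0.743, 0.67, -0.0]
force: [-1.1, 0.6, -0.6]
finger_gap: 0.0248
grip_force: 0.0
```

Request:
{"op": "carry_out", "data": {"targets": [{"offset":[0,0,0],"turn":[0,0,0]},{"offset":[0,0,0],"turn":[0,0,0]},{"offset":[0,0,0],"turn":[0,0,0]},{"offset":[0,0,0],"turn":[0,0,0]},{"offset":[0,0,0],"turn":[0,0,0]},{"offset":[0,0,0],"turn":[0,0,0]}]}}

```text
time: 4.4
eef_pos: [0.4511, 0.1845, 0.1605]
tool_rot: [-0.0, 0.743, 0.67, -0.0]
force: [-0.4, -0.6, -1.3]
finger_gap: 0.0141
grip_force: 30.0
```

Request:
{"op": "carry_out", "data": {"targets": [{"offset":[0,0,-0.08],"turn":[0,0,0]},{"offset":[0,0,-0.16],"turn":[0,0,0]},{"offset":[0,0,-0.2],"turn":[0,0,0]},{"offset":[0,0,-0.2],"turn":[0,0,0]},{"offset":[0,0,-0.2],"turn":[0,0,0]},{"offset":[0,0,-0.2],"turn":[0,0,0]},{"offset":[0,0,-0.2],"turn":[0,0,0]},{"offset":[0,0,-0.2],"turn":[0,0,0]},{"offset":[0,0,-0.12],"turn":[0,0,0]},{"offset":[0,0,-0.05],"turn":[0,0,0]}]}}

```text
time: 5.23
eef_pos: [0.4521, 0.1849, 0.4049]
tool_rot: [0.001, 0.743, 0.67, 0.002]
force: [0.3, -0.2, -4.2]
finger_gap: 0.0135
grip_force: 30.0
```

```bash
python3 -c "
from h import *
need([.645,-.034,.40],-11.5)
im=r.get_image('wrist');cv2.imwrite('pics/w2.png',im[:,:,::-1])"
```

```text
t 5.23 pos [0.4521 0.1849 0.4049] F [ 0.3 -0.2 -4.2] gap 0.0135
shift now [-1.318  1.43   0.036] turn [ 0.0006 -0.0003  0.0154] shift if turned first [-1.174  1.551  0.033]
```

Request:
{"op": "carry_out", "data": {"targets": [{"offset":[-0.06,0.065,0],"turn":[0,0,0]},{"offset":[-0.12,0.13,0],"turn":[0,0,0]},{"offset":[-0.15,0.163,0],"turn":[0,0,0]},{"offset":[-0.16,0.174,0],"turn":[0,0,0]},{"offset":[-0.17,0.184,0],"turn":[0,0,0]},{"offset":[-0.17,0.184,0],"turn":[0,0,0]},{"offset":[-0.16,0.174,0],"turn":[0,0,0]},{"offset":[-0.15,0.163,0],"turn":[0,0,0]},{"offset":[-0.12,0.13,0],"turn":[0,0,0]},{"offset":[-0.058,0.063,0],"turn":[0,0,0]}]}}

```text
time: 6.12
eef_pos: [0.6452, -0.0371, 0.3988]
tool_rot: [-0.001, 0.744, 0.669, -0.002]
force: [0.7, 1.0, -4.0]
finger_gap: 0.0134
grip_force: 30.0
```

Request:
{"op": "carry_out", "data": {"targets": [{"offset":[0,0,0],"turn":[0,0,0.005]},{"offset":[0,0,0],"turn":[0,0,0.005]},{"offset":[0,0,0],"turn":[0,0,0.005]},{"offset":[0,0,0],"turn":[0,0,0]},{"offset":[0,0,0],"turn":[0,0,0]}]}}

```text
time: 6.53
eef_pos: [0.6436, -0.0339, 0.4005]
tool_rot: [-0.001, 0.773, 0.634, -0.001]
force: [-0.1, 0.4, -4.2]
finger_gap: 0.0138
grip_force: 30.0
```

```bash
python3 -c "
from h import *
need([.645,-.034,.40],-11.5)
a=r.get_image('top')[:,:,::-1];b=r.get_image('scene')[:,:,::-1]
cv2.imwrite('pics/t3.png',a);cv2.imwrite('pics/s3.png',b)
cv2.imwrite('pics/m3.png',np.vstack([cv2.resize(a[60:260,150:550],None,fx=1.5,fy=1.5),cv2.resize(b[40:240,150:550],None,fx=1.5,fy=1.5)]))"
```

```text
t 6.53 pos [ 0.6436 -0.0339  0.4005] F [-0.1  0.4 -4.2] gap 0.0138
shift now [0.001 0.01  0.003] turn [-0.0004  0.      0.0006] shift if turned first [0.001 0.01  0.003]
```

View pics/m3.png

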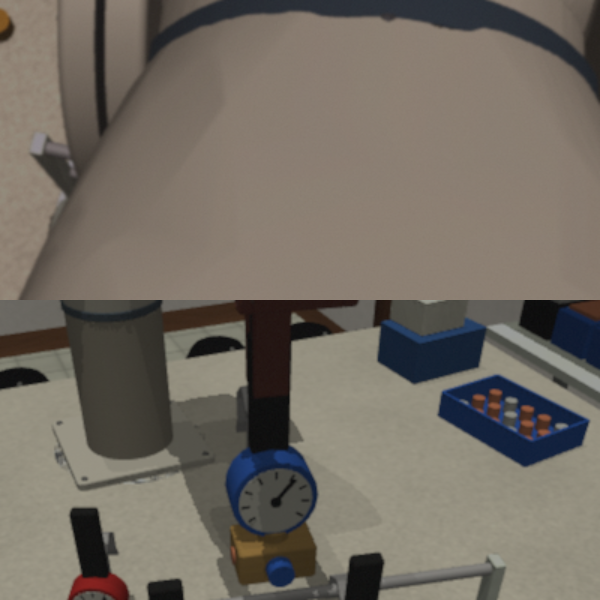

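The top view is blocked by the arm. The scene view shows the blue gauge held upright above the gap, dial facing as its neighbours' dials do. I'll lower it to just above hook engagement and check.

Request:
{"op": "carry_out", "data": {"targets": [{"offset":[0,0.01,0.05],"turn":[0,0,0]},{"offset":[0,0,0.1],"turn":[0,0,0]},{"offset":[0,0,0.15],"turn":[0,0,0]},{"offset":[0,0,0.15],"turn":[0,0,0]},{"offset":[0,0,0.15],"turn":[0,0,0]},{"offset":[0,0,0.15],"turn":[0,0,0]},{"offset":[0,0,0.1],"turn":[0,0,0]},{"offset":[0,0,0.05],"turn":[0,0,0]},{"offset":[0,0,0],"turn":[0,0,0]},{"offset":[0,0,0],"turn":[0,0,0]}]}}

```text
time: 7.47
eef_pos: [0.6459, -0.0345, 0.2673]
tool_rot: [-0.0, 0.773, 0.634, -0.0]
force: [0.1, 0.1, -2.3]
finger_gap: 0.0142
grip_force: 30.0
```

```bash
python3 -c "
from h import *
need([.645,-.034,.2075],-11.5)
b=r.get_image('scene')[:,:,::-1];w=r.get_image('wrist')[:,:,::-1]
cv2.imwrite('pics/m4.png',np.vstack([cv2.resize(b[160:360,220:440],(660,600))[:360],cv2.resize(w[140:360,200:540],(660,240))]) if 0 else np.hstack([cv2.resize(b[150:350,230:430],(400,400)),cv2.resize(w[90:450,180:540],(400,400))]))"
```

```text
t 7.47 pos [ 0.6459 -0.0345  0.2673] F [ 0.1  0.1 -2.3] gap 0.0142
shift now [ 0.002 -0.006  0.399] turn [-0.     -0.      0.0005] shift if turned first [ 0.002 -0.006  0.399]
```

View pics/m4.png

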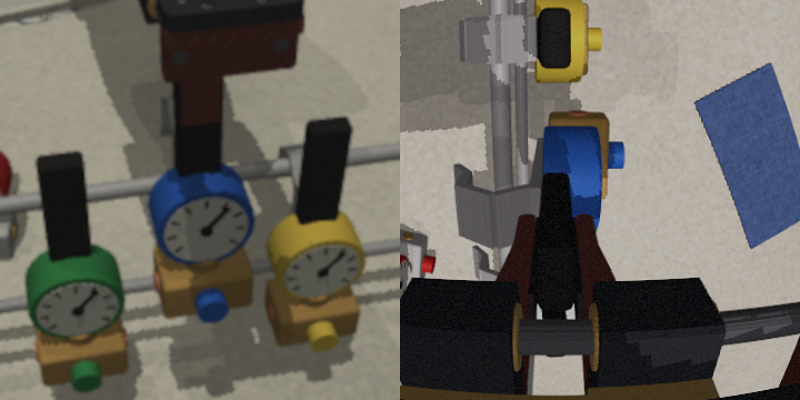

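The wrist view shows the hook (crop x 455–540) straddling the bar at x≈500, and the scene view shows it about midway between its neighbours. I'll lower slowly.

Request:
{"op": "carry_out", "data": {"targets": [{"offset":[0,0,0.03],"turn":[0,0,0]},{"offset":[0,0,0.05],"turn":[0,0,0]},{"offset":[0,0,0.05],"turn":[0,0,0]},{"offset":[0,0,0.05],"turn":[0,0,0]},{"offset":[0,0,0.05],"turn":[0,0,0]},{"offset":[0,0,0.04],"turn":[0,0,0]},{"offset":[0,0,0.03],"turn":[0,0,0]},{"offset":[0,0,0.02],"turn":[0,0,0]},{"offset":[0,0,0],"turn":[0,0,0]},{"offset":[0,0,0],"turn":[0,0,0]}]}}

```text
time: 8.4
eef_pos: [0.6458, -0.0345, 0.2191]
tool_rot: [-0.0, 0.774, 0.634, -0.0]
force: [0.4, -0.2, -4.0]
finger_gap: 0.0141
grip_force: 30.0
```

Request:
{"op": "carry_out", "data": {"targets": [{"offset":[0,0.015,0],"turn":[0.003,0,0]},{"offset":[0,0,0],"turn":[0.003,0,0]},{"offset":[0,0,0],"turn":[0.003,0,0]},{"offset":[0,0,0.01],"turn":[0,0,0]},{"offset":[0,0,0.01],"turn":[0,0,0]},{"offset":[0,0,0.01],"turn":[0,0,0]},{"offset":[0,0,0.01],"turn":[0,0,0]},{"offset":[0,0,0],"turn":[0,0,0]},{"offset":[0,0,0],"turn":[0,0,0]}]}}

```text
time: 9.15
eef_pos: [0.6474, -0.0349, 0.2131]
tool_rot: [-0.022, 0.773, 0.634, -0.018]
force: [0.2, 0.3, -4.2]
finger_gap: 0.0139
grip_force: 30.0
```

Request:
{"op": "carry_out", "data": {"targets": [{"offset":[0,0,0.01],"turn":[0,0,0]},{"offset":[0,0,0.01],"turn":[0,0,0]},{"offset":[0,0,0.01],"turn":[0,0,0]},{"offset":[0,0,0],"turn":[0,0,0]},{"offset":[0,0,0],"turn":[0,0,0]}]}}

```text
time: 9.57
eef_pos: [0.6472, -0.0349, 0.2085]
tool_rot: [-0.022, 0.773, 0.634, -0.018]
force: [0.1, 0.1, -4.9]
finger_gap: 0.0141
grip_force: 30.0
```

Request:
{"op": "carry_out", "data": {"targets": [{"offset":[0,0,0.01],"turn":[0,0,0]},{"offset":[0,0,0.008],"turn":[0,0,0]},{"offset":[0,0,0],"turn":[0,0,0]},{"offset":[0,0,0],"turn":[0,0,0]}]}}

```text
time: 9.9
eef_pos: [0.6475, -0.0349, 0.2076]
tool_rot: [-0.022, 0.773, 0.634, -0.018]
force: [-2.5, -1.1, 5.5]
finger_gap: 0.0138
grip_force: 30.0
```

The bar now carries the weight, since the force changed from -4.9 to +5.5 N. Releasing.

Request:
{"op": "carry_out", "data": {"gripper": 0.1, "targets": [{"offset":[0,0,0],"turn":[0,0,0]},{"offset":[0,0,0],"turn":[0,0,0]},{"offset":[0,0,0],"turn":[0,0,0]},{"offset":[0,0,0],"turn":[0,0,0]},{"offset":[0,0,0],"turn":[0,0,0]},{"offset":[0,0,0],"turn":[0,0,0]},{"offset":[0,0,0],"turn":[0,0,0]},{"offset":[0,0,0],"turn":[0,0,0]}]}}

```text
time: 10.57
eef_pos: [0.6472, -0.0348, 0.2059]
tool_rot: [-0.022, 0.773, 0.634, -0.018]
force: [-0.1, 0.7, -0.3]
finger_gap: 0.048
grip_force: 0.0
```

```bash
python3 -c "
from h import *
need([.645,-.034,.2075],-11.5)
b=r.get_image('scene')[:,:,::-1];w=r.get_image('wrist')[:,:,::-1]
cv2.imwrite('pics/m5.png',np.hstack([cv2.resize(b[150:350,230:430],(400,400)),cv2.resize(w[90:450,180:540],(400,400))]))"
```

```text
t 10.57 pos [ 0.6472 -0.0348  0.2059] F [-0.1  0.7 -0.3] gap 0.048
shift now [ 0.002 -0.016 -0.01 ] turn [-0.009   0.      0.0004] shift if turned first [ 0.002 -0.015 -0.01 ]
```

View pics/m5.png

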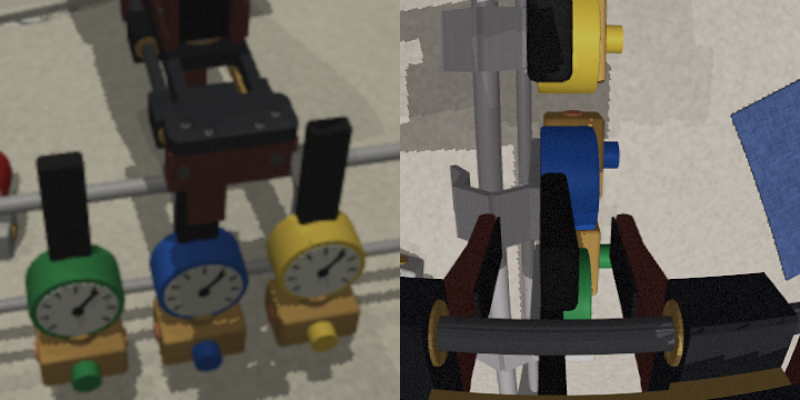

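The blue gauge hangs in line with its neighbours with its hook over the bar, and both fingers are clear of the handle. I'll retreat upward and check.

Request:
{"op": "carry_out", "data": {"targets": [{"offset":[0,0,-0.05],"turn":[0,0,0]},{"offset":[0,0,-0.1],"turn":[0,0,0]},{"offset":[0,0,-0.15],"turn":[0,0,0]},{"offset":[0,0,-0.2],"turn":[0,0,0]},{"offset":[0,0,-0.2],"turn":[0,0,0]},{"offset":[0,0,-0.2],"turn":[0,0,0]},{"offset":[0,0,-0.15],"turn":[0,0,0]},{"offset":[0,0,-0.1],"turn":[0,0,0]},{"offset":[0,0,0],"turn":[0,0,0]},{"offset":[0,0,0],"turn":[0,0,0]}]}}

```text
time: 11.5
eef_pos: [0.6569, -0.0368, 0.3791]
tool_rot: [-0.021, 0.773, 0.634, -0.017]
force: [-0.7, -0.4, -0.5]
finger_gap: 0.048
grip_force: 0.0
```

```bash
python3 -c "
from h import *
need([.645,-.034,.2075],-11.5)
b=r.get_image('scene')[:,:,::-1];w=r.get_image('wrist')[:,:,::-1]
cv2.imwrite('pics/m6.png',np.hstack([cv2.resize(b[150:350,230:430],(400,400)),cv2.resize(w[90:450,180:540],(400,400))]))"
```

```text
t 11.5 pos [ 0.6569 -0.0368  0.3791] F [-0.7 -0.4 -0.5] gap 0.048
shift now [ 0.002 -0.019  1.147] turn [-0.0087 -0.      0.0004] shift if turned first [ 0.002 -0.081  1.144]
```

View pics/m6.png

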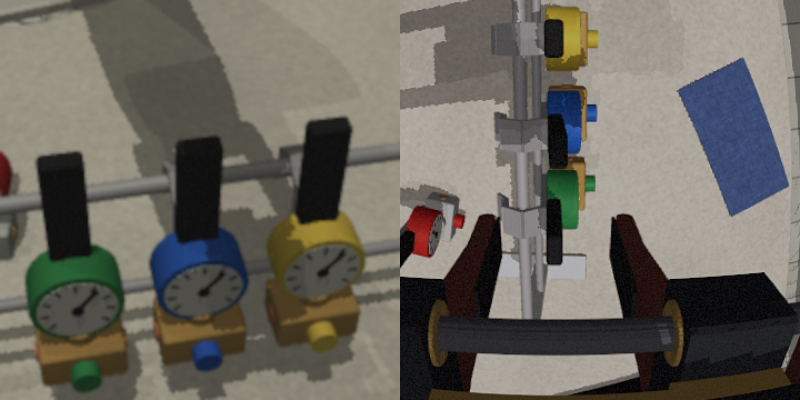

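The last view shows all three gauges hanging in a row on the rail, blue midway, dials the same way, neighbours unmoved, and the gripper well clear.

```bash
python3 -c "
from workcell import r
print(r.sign_off())"
```

```text
the job is handed in; nothing more can be done
None
```

The blue gauge hangs by its hook on the upper bar, about midway between the yellow and green gauges with its dial facing the same way; neither neighbour moved in the images, the gripper is clear, and the job was handed in at about 11.6 s.

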